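# Set and lock the sliding stop of a strap-punching jig

### The job

Set the length stop of the strap jig: push the blue stop along its rail towards the white pad, without forcing it and slowly enough that its black-knobbed drop pin falls by its own weight into the hole hidden in the rail beneath it. Then fold the red cam lever down towards the white pad, past its firm point, until it lies shut and stays there, and leave the things lying around it where they are.

Things in the scene. Friction and masses are not known exactly. Their poses are not given: they have to be found in the camera images.
- jig: Strap jig screwed down: plywood board 158x430x12 mm, aluminium rail 40x410 mm along its far side, rail top 38 mm above the table (end covers on the last 50 mm rise to 48 mm). Origin under the rail's middle, on the table; y along the rail to the white-pad end (robot's left), x across, away from the robot (board x -114 to 44 mm), z up. The robot must not press it, its stop or lever with over 45 N.
- stop_slide (a joint): Blue stop: saddle 58 wide (jig x), 170 long (y), 25 mm high over the rail top; a steel blade reaches over the board. Value in m along jig y, 0 right-hand end, 0.13 left; starts at 0 to 0.02. Slides with about 3 N, stays where left. The hidden 13 mm hole is under it, met at an unknown 0.055 to 0.115. With the pin home it is held within 1.5 mm each way: firm resistance to further pushing.
- push_face (a point): Middle of the stop's right-hand end face (black buffer, 58 mm wide, from 1 to 25 mm above the rail top), 12.5 mm above the rail top, looking along minus jig y. Push here along jig +y; the rail in front of it is free.
- index_pin (a joint): Round-nosed steel drop pin 10 mm thick with a black knob, upright in the stop. Value in m, growing downwards: 0 while its tip rides on the rail's strip (red band shows under the knob), 0.009 when fallen home in the hole, knob on its collar. Weighs 1.2 N, no spring, falls by itself: home if the stop moves at up to 0.1 m/s; much faster it jams half way or skips the hole.
- pin_knob (a point): Top of the pin's black knob, 25 mm across: 104 mm above the table with the pin up, 95 mm with it down. On the rail's middle line, 40 mm to the left (jig +y) of the push face.
- cam_lever (a joint): Red cam lever on the stop, 16 to 20 mm wide, 85 mm long. Value in rad: 0 upright, growing as it folds down to jig +y (the white pad), 1.5 shut, lying along the stop. Starts at 0 to 0.35. Free to about 0.6, then the cam resists, most at 0.9 (about 11 N at lever_end); over centre past 1.36 it snaps to 1.5 and stays. Let go between 0.6 and 1.3 it springs back.
- lever_pivot (a point): Axis of the cam lever, 74 mm above the table, on the rail's middle line, 90 mm to the left (jig's +y) of the push face; the axis is the jig's x axis.
- lever_end (a point): Point near the free end of the lever, 68 mm from the pivot along the lever and 6.5 mm off its middle line, on the face to push: that face looks towards the right (jig's -y) while the lever stands up, and upwards when it is shut.
- hole_punch: Bystander: steel hole punch, 12 x 100 x 12 mm, lying loose on the jig's board in front of the rail. Origin at the middle of its underside.
- awl: Bystander: awl with a turned wooden handle, 26 x 150 x 26 mm, lying on the table to the left of the jig. Origin at the middle of its underside.
- wax: Bystander: yellow block of beeswax, 33 x 51 x 20 mm, lying on the table to the right of the jig. Origin at the middle of its underside.

How it is judged (in metres and radians):
On the way, in this order (a step that is already met when the one before it is completed fails the run):
1. the drop pin has fallen home into the hidden hole (value of joint index_pin above 0.0075 m), for 0.2 s.
2. the cam lever is shut with the pin still home (value of joint index_pin above 0.0075 m and value of joint cam_lever above 1.42 rad), for 0.2 s.
At the end, for the whole second after the job is handed in: The drop pin is down in the hole (joint index_pin above 0.0075 m), the cam lever is shut over centre (joint cam_lever above 1.42 rad), the stop is at rest, and the hole punch, awl and wax are within 20 mm of where they lay (all of step 2 and velocity of joint stop_slide between -0.005 and 0.005 m/s and distance of each of hole_punch, awl, wax from where it was at the start of the episode below 0.02 m); the robot touches nothing.
It fails at once if the jig, its stop or its lever is forced with more than 45 N by the robot (contact force between any of the fingers, the arm and jig above 45 N).
It fails at once if a tool or block lying round the work is moved by more than 20 mm (distance of any of hole_punch, awl, wax from where it was at the start of the episode above 0.02 m).
It also fails if it takes over 45 s, if anything falls off the work surface, if the arm or the gripper's body presses on something with over 40 N, if the wrist force passes 120 N, or if a joint passes its speed limit or range.

### The arm

A 6-joint arm with a two-finger parallel gripper is mounted at the origin on a cart in front of the work surface, level with it; the furniture and walls round the work are solid. World frame = base frame: x ahead of the robot, y to its left, z up, the work surface at z = 0. Lengths are in mm, angles in rad, forces in N, time in s.
With the tool pointing down it reaches from about 400 to 925 mm from the base axis. Payload 12.5 kg.
Tool frame: the origin (TCP) lies between the finger pads; the fingertips stand 19 mm ahead of it and the grasp point (between the pads) is the TCP (env.nose_length is the distance from the TCP to the fingertips, in mm); z points along the fingers, y is the line along which they close (so a half turn about z gives the same grasp; the last joint's range is limited). The gripper opens to 95 mm and grips with 3 to 60 N. Pads are 20 mm wide; open, the fingers measure 119 mm over their backs; the gripper's body (75 mm by 180 mm) begins 59 mm behind the grasp point.
Start: joints at [-1.441, 0.491, 1.559, -0, 1.092, -0.106], TCP at [146.035, -607.716, 233.661] pointing down, gripper open.
Joint ranges: [-3.1, 3.1], [-0.84, 2.19], [0.05, 2.79], [-1.13, 4.28], [0.06, 2.93], [-2.69, 2.69]. Speed limits (rad/s): [2.22, 2.22, 2.79, 3.14, 3.14, 3.14].

### API

Orientations are given as [roll, pitch, yaw] about the fixed x, y, z axes, in that order (R = Rz(yaw) Ry(pitch) Rx(roll)).
In Python, from cell import env gives the robot as it stands. The module is installed in compiled form; this text tells all that it offers.
- The arm moves only by the tool drive_tool, never from a script. Its argument "rows" is a list that holds one entry, the list of rows, each a list of 7 numbers: the shift along the tool's x, y, z scaled (see below), then the turn, a rotation vector about the tool's x, y, z scaled (see below), then the opening, from 0 (shut) to 1 (fully open). In form: [[[tx, ty, tz, ax, ay, az, jaw], ...]]. A call has 1 to 5 rows; each row shifts and turns the commanded pose from where the row before left it, along the tool's axes as they then stand; what a row does not reach is not made up. The controller multiplies each number of a shift by 250 mm and each number of a turn by 180 degrees. A row lasts 1/8 s, in which the tool goes at most 62.5 mm and 10.7 degrees, less where a joint would pass 70% of its speed; a pose out of reach is approached as far as the arm can. A call with a number of a shift or a turn outside -1 to 1 is refused whole. A call with a gripper value outside its range is refused whole. The fingers move at their own pace and stop on an object; the grip force is fixed at half the most. Time passes only in rows, so rows that do not move let the fingers close. It gives the time, the measured TCP pose, the force, the opening and the grip force at its end, in the units of the state.
- env.state(): the state, without advancing time (a new reading comes with each control period).
- env.read_camera(name): name is "scene" or "top" or "wrist"; returns a dict with "color" (400x640x3 uint8, blue, green, red), "camera_matrix" (3x3 intrinsics, pixels), "k1" (the pictures are not rectified: a ray, as slopes to the right and down, at radius r is drawn at 1 + k1 r^2 times it, then the intrinsics apply), "pose" (4x4, takes a point from camera to world coordinates). Camera axes: x right, y up, looking along -z (the intrinsics and any distortion apply to the point x, -y, -z); pixel columns grow to the right and rows downward; lengths in mm; the calibration is good to about 2 mm. A picture is of the moment at which its call begins. There is no depth.
- env.job_done(): hands the job in; it is judged then, once.
Trained networks look in a picture, given as the dict that the camera call returned (one of the last four; its "shot" number tells which), for a name from the list of things; names that differ only in an ending like _2 or _b are one class to them, and where a whole thing is asked for, a point or a joint stands for the part that bears it (a point fixed in the world has none). Each returns a list of dicts, best first, with "score" (0 to 1); they miss things now and then, are a little off and sometimes report something else, mostly with a low value. They report only what shows in the picture. A call takes as long as a camera call.
- env.search_frame(name, picture): "at" ([x, y, z] in mm, in the coordinates of the camera as it stood for that picture, good to about 4 mm: the middle of the surface that is visible of it).
- env.place_of(name, picture): "at" ([x, y, z] in mm, in the coordinates of the camera as it stood for that picture, good to about 4 mm: a listed point, or the origin of a listed thing).
The state is a dict: "t": time; "joints": joint angles; "qvel": joint speeds; "tau": joint torques, N m; "eef_pos": TCP position; "tcp_rot": TCP orientation; "ft_force": force on the tool from outside, world axes, zero at the start; "moment": the same for the moment, N m; "opening": opening from 0.0 (shut) to 1.0 (fully open); "grip_force": force on a finger pad.
Only numpy, scipy, OpenCV 4.12 (cv2) and the standard library are available. Lean on these libraries where they do the work, as an engineer would, in place of code of your own. Each camera call takes 0.05 s, during which the arm holds its last target. There are 200 camera calls.

## Working session

There is one attempt and no reset: what is moved stays moved. The work goes in short steps, Python scripts to look and compute and a tool call to move; the robot and the scene stay as the last step left them, time stands still between calls to the robot, and variables do not carry over. Pictures are saved under pics/ and viewed, at most 10 in all, crops included, and the job is handed in when it is done.

Besides the shell and the picture viewer there is one more tool, called after "Emit:" by a JSON object that holds its "api" and its "payload". drive_tool: Moves the arm, as the interface text tells. Its arguments: {"type":"object","properties":{"rows":{"type":"array","items":{"type":"array","items":{"type":"array","items":{"type":"number","minimum":-1,"maximum":1}}}}},"required":["rows"]}

```bash
mkdir -p pics
cat > h.py <<'E'
import numpy as np, cv2
from cell import env
def w(p,a): 
    return (p["pose"]@np.r_[a,1])[:3]
def locate(cams=("scene","top"),names=("jig","push_face","pin_knob","lever_pivot","lever_end","hole_punch","awl","wax"),tag="a"):
    for c in cams:
        p=env.read_camera(c); cv2.imwrite(f"pics/{c}_{tag}.png",p["color"])
        for n in names:
            r=env.place_of(n,p)
            print(c,n,[(np.round(w(p,d["at"]),1).tolist(),round(d["score"],2)) for d in r[:2]])
def st():
    s=env.state()
    for k in("t","joints","eef_pos","tcp_rot","ft_force","opening"): print(k,np.round(s[k],3))
E
python3 - <<'E'
from h import *
locate();st()
E
```

```text
scene jig [([553.9, 1.0, 0.6], 0.61)]
scene push_face [([569.7, -141.6, 54.3], 0.86)]
scene pin_knob [([568.2, -102.0, 105.2], 0.43)]
scene lever_pivot [([560.5, -52.6, 74.8], 0.6)]
scene lever_end [([554.7, -38.5, 141.0], 0.68)]
scene hole_punch [([568.0, -142.1, 51.6], 0.73), ([486.6, -130.4, 14.9], 0.57)]
scene awl [([541.8, 379.2, 0.6], 0.82)]
scene wax []
top jig [([555.6, -7.5, 1.2], 0.77)]
top push_face [([570.2, -140.0, 53.4], 0.69)]
top pin_knob [([565.3, -102.4, 106.1], 0.54)]
top lever_pivot [([565.4, -53.1, 76.6], 0.48)]
top lever_end [([560.2, -38.3, 139.2], 0.4)]
top hole_punch [([484.7, -132.2, 12.1], 0.66)]
top awl [([549.3, 380.1, 1.7], 0.44)]
top wax [([496.5, -379.2, -3.1], 0.5)]
t 0.9
joints [-1.441  0.491  1.559  0.     1.092 -0.106]
eef_pos [ 146.04 -607.71  233.66]
tcp_rot [3.142 0.    0.236]
ft_force [ 0.644 -0.316  0.312]
opening 1.004
```

View pics/scene_a.png

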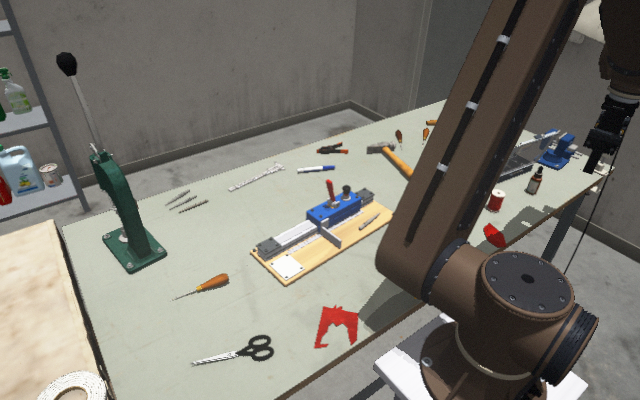

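View pics/top_a.png

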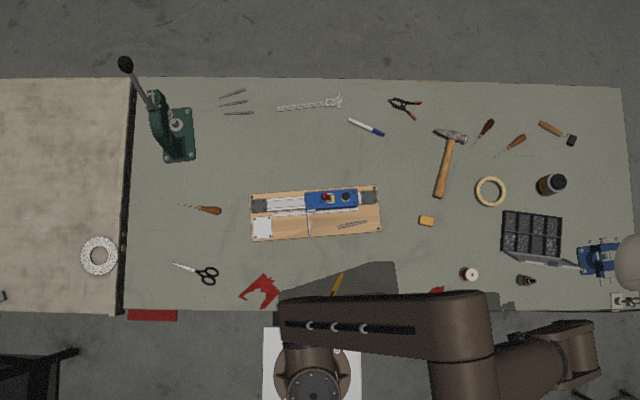

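The scene picture shows the blue stop at about (335,208), the red lever at (331,190) and the black knob at (347,190). In the top view the rail runs from (260,204) to (372,192), so the jig's yaw is about 0.1 rad. The network positions agree with the pictures. I'll move above the rail's right-hand end, then turn the tool so its y lies across the rail.

Emit:
{"api": "drive_tool", "payload": {"rows": [[[0.206,-0.128,0,0,0,0,0],[0.206,-0.128,0,0,0,0,0],[0.206,-0.128,0,0,0,0,0],[0.206,-0.128,0,0,0,0,0],[0.206,-0.128,0,0,0,0,0]]]}}

```text
t: 1.52
eef_pos: [360.2, -390.5, 233.9]
tcp_rot: [3.141, -0.0, 0.236]
ft_force: [0.2, -0.8, 0.1]
opening: 0.531
grip_force: 0.0
```

Emit:
{"api": "drive_tool", "payload": {"rows": [[[0.206,-0.128,0,0,0,0,0],[0.206,-0.128,0,0,0,0,0],[0.206,-0.128,0,0,0,0,0],[0.206,-0.128,0,0,0,0,0],[0.206,-0.128,0,0,0,0,0]]]}}

```text
t: 2.15
eef_pos: [573.3, -174.6, 233.8]
tcp_rot: [3.141, -0.0, 0.236]
ft_force: [0.6, -0.2, 0.3]
opening: 0.023
grip_force: 0.0
```

Emit:
{"api": "drive_tool", "payload": {"rows": [[[0,0,0,0,0,-0.057,0],[0,0,0,0,0,-0.057,0],[0,0,0,0,0,-0.057,0],[0,0,0,0,0,-0.057,0],[0,0,0,0,0,-0.057,0]]]}}

```text
t: 2.78
eef_pos: [572.1, -176.2, 233.6]
tcp_rot: [3.141, 0.0, 1.137]
ft_force: [0.0, 0.3, 0.2]
opening: 0.008
grip_force: 0.0
```

Emit:
{"api": "drive_tool", "payload": {"rows": [[[0,0,0,0,0,-0.057,0],[0,0,0,0,0,-0.057,0],[0,0,0,0,0,-0.057,0],[0,0,0,0,0,0,0]]]}}

```text
t: 3.28
eef_pos: [572.0, -176.3, 233.6]
tcp_rot: [3.142, 0.0, 1.667]
ft_force: [0.2, 0.2, 1.0]
opening: 0.005
grip_force: 0.0
```

Run:
```python
from h import *
st()
locate(("wrist","scene","top"),("jig","push_face","pin_knob","lever_pivot","lever_end"),tag="b")
```

```text
t 3.275
joints [-0.409  0.453  1.626 -0.     1.062 -0.505]
eef_pos [ 572.021 -176.271  233.638]
tcp_rot [3.142 0.    1.667]
ft_force [0.154 0.242 0.987]
opening 0.005
wrist jig [([560.8, 0.2, 2.2], 0.71)]
wrist push_face [([566.5, -145.2, 54.5], 0.84)]
wrist pin_knob [([565.8, -103.0, 105.8], 0.98), ([481.6, -131.6, 12.4], 0.61)]
wrist lever_pivot [([558.9, -54.2, 71.7], 0.66), ([486.0, -129.8, 12.0], 0.23)]
wrist lever_end [([557.9, -34.7, 142.6], 0.84)]
scene jig [([556.8, 2.0, -0.3], 0.94)]
scene push_face [([568.9, -142.7, 52.9], 0.72)]
scene pin_knob [([564.6, -100.9, 105.2], 0.47)]
scene lever_pivot [([560.9, -51.6, 74.7], 0.7)]
scene lever_end []
top jig [([558.4, -7.1, -0.2], 0.94)]
top push_face [([567.9, -146.1, 56.3], 0.77)]
top pin_knob [([567.3, -100.6, 105.5], 0.38)]
top lever_pivot [([564.4, -53.8, 75.3], 0.54)]
top lever_end [([561.8, -39.6, 138.8], 0.62)]
```

View pics/wrist_b.png

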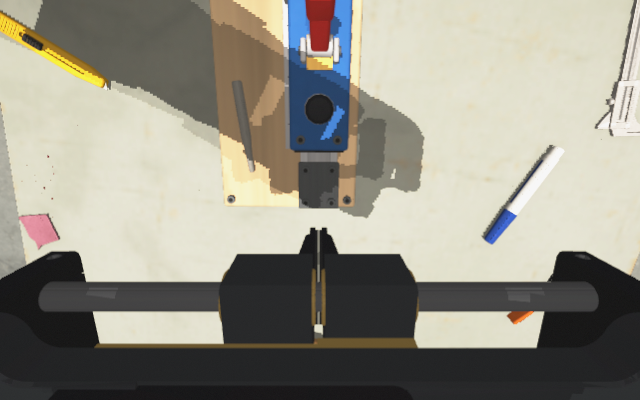

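The wrist view shows the knob at (318,108), the buffer edge near (318,152) and the end cover at (318,185), with the jig lined up with the tool. I'll descend behind the push face, keeping the tips above the 48 mm end cover.

Emit:
{"api": "drive_tool", "payload": {"rows": [[[0,0,0.2,0,0,0,0],[0,0,0.2,0,0,0,0],[0,0,0.16,0,0,0,0],[0,0,0.086,0,0,0,0],[0,0,0,0,0,0,0]]]}}

```text
t: 4.8
eef_pos: [571.4, -176.0, 70.8]
tcp_rot: [-3.139, -0.001, 1.668]
ft_force: [-0.2, -0.0, 1.2]
opening: 0.004
grip_force: 0.0
```

Emit:
{"api": "drive_tool", "payload": {"rows": [[[0.024,0,0,0,0,0,0],[0.024,0,0,0,0,0,0],[0,0,0,0,0,0,0]]]}}

```text
t: 5.18
eef_pos: [571.1, -163.8, 73.0]
tcp_rot: [3.141, 0.001, 1.669]
ft_force: [0.7, 0.5, -0.5]
opening: -0.0
grip_force: 0.0
```

Emit:
{"api": "drive_tool", "payload": {"rows": [[[0.024,0,0,0,0,0,0],[0.024,0,0,0,0,0,0],[0.024,0,0,0,0,0,0],[0.024,0,0,0,0,0,0]]]}}

```text
t: 5.68
eef_pos: [568.6, -140.3, 72.3]
tcp_rot: [3.141, 0.001, 1.668]
ft_force: [-0.3, -3.4, 1.2]
opening: 0.006
grip_force: 1.8
```

Run:
```python
from h import *
st()
locate(("wrist","top"),("push_face","pin_knob","lever_pivot","lever_end"),tag="c")
```

```text
t 5.675
joints [-0.355  0.64   1.803 -0.     0.698 -0.452]
eef_pos [ 568.645 -140.315   72.291]
tcp_rot [3.141e+00 1.000e-03 1.668e+00]
ft_force [-0.333 -3.39   1.182]
opening 0.006
wrist push_face [([568.2, -130.5, 50.1], 0.61)]
wrist pin_knob [([566.5, -89.5, 106.8], 0.98)]
wrist lever_pivot [([560.8, -41.4, 68.9], 0.87)]
wrist lever_end []
top push_face []
top pin_knob []
top lever_pivot [([563.1, -39.8, 75.1], 0.51)]
top lever_end [([565.2, -36.7, 75.5], 0.65), ([560.2, -25.6, 137.8], 0.6)]
```

Contact is made, pushing with about 3.4 N. I'll advance 18 mm over the stretch that can't hold the hole, then go in small steps.

Emit:
{"api": "drive_tool", "payload": {"rows": [[[0.024,0,0,0,0,0,0],[0.024,0,0,0,0,0,0],[0.024,0,0,0,0,0,0]]]}}

```text
t: 6.55
eef_pos: [566.9, -122.2, 72.1]
tcp_rot: [3.141, 0.0, 1.668]
ft_force: [1.6, -2.4, -2.5]
opening: 0.009
grip_force: 1.8
```

Emit:
{"api": "drive_tool", "payload": {"rows": [[[0.012,0,0,0,0,0,0],[0.012,0,0,0,0,0,0]]]}}

```text
t: 6.8
eef_pos: [566.3, -116.3, 72.2]
tcp_rot: [3.141, 0.0, 1.669]
ft_force: [1.5, -3.0, -1.9]
opening: 0.003
grip_force: 1.7
```

Emit:
{"api": "drive_tool", "payload": {"rows": [[[0.012,0,0,0,0,0,0],[0.012,0,0,0,0,0,0]]]}}

```text
t: 7.05
eef_pos: [565.7, -110.5, 72.2]
tcp_rot: [3.141, 0.0, 1.668]
ft_force: [1.7, -3.8, -1.9]
opening: 0.005
grip_force: 1.7
```

Emit:
{"api": "drive_tool", "payload": {"rows": [[[0.012,0,0,0,0,0,0],[0.012,0,0,0,0,0,0]]]}}

```text
t: 7.3
eef_pos: [565.1, -104.5, 72.2]
tcp_rot: [3.141, 0.0, 1.668]
ft_force: [2.6, -2.7, -1.5]
opening: 0.004
grip_force: 1.7
```

Emit:
{"api": "drive_tool", "payload": {"rows": [[[0.012,0,0,0,0,0,0],[0.012,0,0,0,0,0,0]]]}}

```text
t: 7.55
eef_pos: [564.5, -98.5, 72.2]
tcp_rot: [3.141, 0.0, 1.668]
ft_force: [2.2, -3.0, -0.6]
opening: 0.004
grip_force: 1.5
```

Emit:
{"api": "drive_tool", "payload": {"rows": [[[0.012,0,0,0,0,0,0],[0.012,0,0,0,0,0,0]]]}}

```text
t: 7.8
eef_pos: [563.7, -92.4, 72.2]
tcp_rot: [-3.141, -0.0, 1.668]
ft_force: [1.9, -3.2, 0.9]
opening: 0.003
grip_force: 1.3
```

Emit:
{"api": "drive_tool", "payload": {"rows": [[[0.012,0,0,0,0,0,0],[0.012,0,0,0,0,0,0]]]}}

```text
t: 8.05
eef_pos: [563.5, -88.8, 72.3]
tcp_rot: [3.141, 0.004, 1.67]
ft_force: [-2.5, -32.9, -2.0]
opening: 0.004
grip_force: 16.5
```

The stop is held: 33 N with only 3.6 of 6 mm travelled. I'll back off and check the pin.

Emit:
{"api": "drive_tool", "payload": {"rows": [[[-0.02,0,0,0,0,0,0],[-0.06,0,0,0,0,0,0],[-0.06,0,0,0,0,0,0],[0,0,0,0,0,0,0]]]}}

```text
t: 8.55
eef_pos: [566.7, -122.7, 72.0]
tcp_rot: [-3.142, 0.0, 1.667]
ft_force: [0.1, -0.3, -0.9]
opening: 0.005
grip_force: 0.0
```

Emit:
{"api": "drive_tool", "payload": {"rows": [[[0,0,-0.2,0,0,0,0],[0,0,-0.2,0,0,0,0],[0,0,-0.1,0,0,0,0],[0,0,0,0,0,0,0]]]}}

```text
t: 9.05
eef_pos: [567.1, -121.5, 198.8]
tcp_rot: [3.139, 0.001, 1.668]
ft_force: [0.7, 0.9, -0.3]
opening: 0.008
grip_force: 0.0
```

Run:
```python
from h import *
st()
locate(("wrist","scene","top"),("push_face","pin_knob","lever_pivot","lever_end"),tag="d")
a=cv2.imread("pics/wrist_d.png")[0:260,180:460];b=cv2.imread("pics/scene_d.png")[150:280,240:400]
cv2.imwrite("pics/m.png",np.hstack([cv2.resize(a,(420,390)),cv2.resize(b,(380,390))]))
```

```text
t 9.05
joints [-0.325  0.464  1.714  0.     0.96  -0.423]
eef_pos [ 567.12  -121.458  198.821]
tcp_rot [3.139e+00 1.000e-03 1.668e+00]
ft_force [ 0.738  0.861 -0.317]
opening 0.008
wrist push_face [([561.4, -81.3, 49.1], 0.64), ([561.1, -38.3, 97.6], 0.17)]
wrist pin_knob [([564.0, -40.9, 96.9], 0.65)]
wrist lever_pivot [([554.6, 10.6, 69.6], 0.76)]
wrist lever_end []
scene push_face [([562.2, -76.6, 53.6], 0.58)]
scene pin_knob [([558.4, -40.4, 95.5], 0.59)]
scene lever_pivot [([552.7, 12.7, 74.7], 0.47)]
scene lever_end [([553.3, 23.6, 142.6], 0.45)]
top push_face [([562.9, -79.6, 52.1], 0.74), ([561.1, -39.3, 95.1], 0.53)]
top pin_knob [([559.0, -37.9, 95.6], 0.49)]
top lever_pivot [([565.0, -80.0, 53.3], 0.64)]
top lever_end [([556.4, 24.8, 140.4], 0.65)]
```

View pics/m.png

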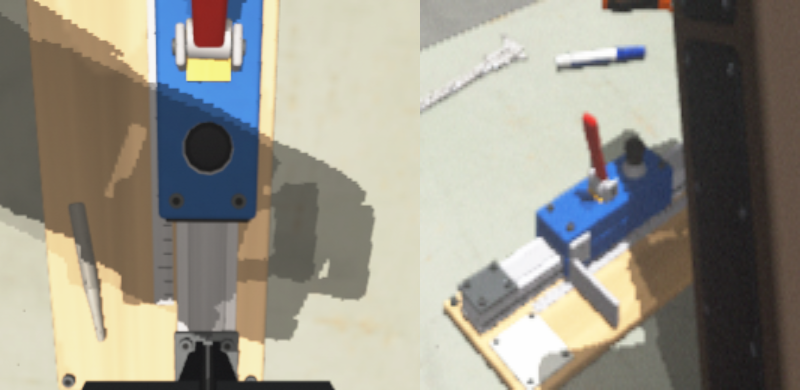

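The knob top now reads about 95.5 mm and the red band is gone, so the pin is home. The pivot is near (554, 11) and the lever is at about 0.29 rad. I'll move the closed fingers over behind the lever and go down.

Emit:
{"api": "drive_tool", "payload": {"rows": [[[0.12,0,0,0,0,0,0],[0.12,0,0,0,0,0,0],[0.12,0,0,0,0,0,0],[0.12,0,0,0,0,0,0],[0,0,0,0,0,0,0]]]}}

```text
t: 10.42
eef_pos: [554.8, -0.7, 197.3]
tcp_rot: [3.141, 0.0, 1.671]
ft_force: [-0.0, -0.3, 0.1]
opening: 0.003
grip_force: 0.0
```

Emit:
{"api": "drive_tool", "payload": {"rows": [[[0,0,0.1,0,0,0,0],[0,0,0.09,0,0,0,0],[0,0,0,0,0,0,0]]]}}

```text
t: 10.8
eef_pos: [554.5, -2.8, 148.5]
tcp_rot: [-3.139, -0.0, 1.668]
ft_force: [0.3, 0.7, 0.0]
opening: 0.006
grip_force: 0.0
```

Run:
```python
from h import *
st()
locate(("scene","top"),("pin_knob","lever_pivot","lever_end"),tag="e")
```

```text
t 10.8
joints [-0.124  0.496  1.823 -0.     0.825 -0.221]
eef_pos [554.53   -2.832 148.519]
tcp_rot [-3.139 -0.     1.668]
ft_force [0.294 0.738 0.003]
opening 0.006
scene pin_knob [([559.8, -37.7, 96.4], 0.54)]
scene lever_pivot [([552.0, 12.4, 75.4], 0.47)]
scene lever_end [([553.3, 26.3, 139.4], 0.43)]
top pin_knob []
top lever_pivot []
top lever_end []
```

Emit:
{"api": "drive_tool", "payload": {"rows": [[[0.052,0,0,0,0,0,0],[0.048,0,0.002,0,0,0,0],[0.032,0,0.008,0,0,0,0],[0.03,0,0.018,0,0,0,0]]]}}

```text
t: 11.7
eef_pos: [551.0, 39.0, 142.5]
tcp_rot: [3.141, 0.0, 1.669]
ft_force: [0.5, -2.3, 0.5]
opening: 0.006
grip_force: 0.7
```

Emit:
{"api": "drive_tool", "payload": {"rows": [[[0.026,0,0.024,0,0,0,0],[0.024,0,0.028,0,0,0,0],[0,0,0,0,0,0,0]]]}}

```text
t: 12.08
eef_pos: [549.5, 51.1, 128.9]
tcp_rot: [-3.14, -0.0, 1.669]
ft_force: [0.5, -0.5, -0.1]
opening: 0.007
grip_force: 0.0
```

The force is about zero where the cam should resist, so I'll look.

Run:
```python
from h import *
locate(("wrist","scene","top"),("pin_knob","lever_pivot","lever_end"),tag="f")
a=cv2.imread("pics/wrist_f.png")[0:300,160:480];b=cv2.imread("pics/scene_f.png")[120:270,230:390]
cv2.imwrite("pics/m2.png",np.hstack([cv2.resize(a,(400,375)),cv2.resize(b,(400,375))]))
```

```text
wrist pin_knob []
wrist lever_pivot [([548.3, 71.1, 113.2], 0.43)]
wrist lever_end [([545.8, 70.6, 112.7], 0.9)]
scene pin_knob [([561.2, -40.6, 98.2], 0.5)]
scene lever_pivot [([552.8, 13.7, 79.2], 0.66), ([556.7, -39.1, 96.5], 0.22)]
scene lever_end [([548.7, 69.7, 113.1], 0.58)]
top pin_knob [([560.7, -38.1, 95.1], 0.51)]
top lever_pivot []
top lever_end []
```

View pics/m2.png

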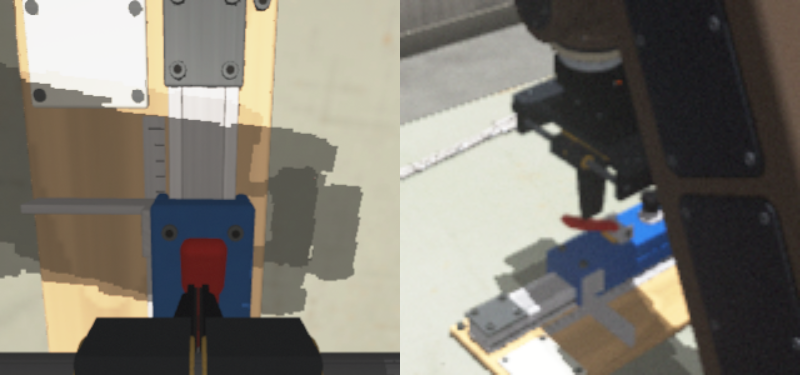

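The lever is at about 1.09 rad: its end shows at (205,265) in the wrist crop with the fingertips on it. It tracks the fingers, so I'll continue the arc.

Emit:
{"api": "drive_tool", "payload": {"rows": [[[0.02,0,0.03,0,0,0,0],[0.01,0,0.024,0,0,0,0],[0.006,0,0.02,0,0,0,0],[0,0,0,0,0,0,0]]]}}

```text
t: 13.18
eef_pos: [548.5, 59.8, 110.5]
tcp_rot: [-3.14, -0.0, 1.669]
ft_force: [0.1, 0.1, 0.1]
opening: 0.001
grip_force: 0.0
```

Run:
```python
from h import *
locate(("wrist","scene"),("pin_knob","lever_end"),tag="g")
```

```text
wrist pin_knob []
wrist lever_end [([548.3, 79.9, 92.9], 0.66)]
scene pin_knob []
scene lever_end [([547.8, 79.1, 92.7], 0.65)]
```

Emit:
{"api": "drive_tool", "payload": {"rows": [[[0,0,0.01,0,0,0,0],[0,0,0.008,0,0,0,0],[0,0,0,0,0,0,0]]]}}

```text
t: 13.85
eef_pos: [548.9, 59.6, 106.4]
tcp_rot: [-3.141, 0.0, 1.668]
ft_force: [0.6, 0.8, 0.3]
opening: 0.003
grip_force: 0.0
```

Run:
```python
from h import *
st()
locate(("wrist","scene"),("pin_knob","lever_end"),tag="g")
```

```text
t 13.85
joints [-0.011  0.553  1.865 -0.     0.724 -0.109]
eef_pos [548.876  59.584 106.444]
tcp_rot [-3.141  0.     1.668]
ft_force [0.574 0.839 0.29 ]
opening 0.003
wrist pin_knob []
wrist lever_end [([548.0, 78.0, 90.2], 0.65)]
scene pin_knob []
scene lever_end [([549.1, 78.8, 87.8], 0.6)]
```

Emit:
{"api": "drive_tool", "payload": {"rows": [[[0,0,0.008,0,0,0,0],[0,0,0.004,0,0,0,0],[0,0,0,0,0,0,0]]]}}

```text
t: 14.52
eef_pos: [548.9, 59.6, 103.5]
tcp_rot: [-3.141, 0.0, 1.668]
ft_force: [0.6, 0.7, 1.1]
opening: 0.007
grip_force: 0.1
```

Emit:
{"api": "drive_tool", "payload": {"rows": [[[0,0,-0.1,0,0,0,0],[0,0,-0.2,0,0,0,0],[0,0,-0.2,0,0,0,0],[0,0,0,0,0,0,0]]]}}

```text
t: 15.02
eef_pos: [550.0, 59.6, 231.9]
tcp_rot: [3.135, 0.001, 1.668]
ft_force: [0.3, 0.3, -1.3]
opening: 0.004
grip_force: 0.0
```

Emit:
{"api": "drive_tool", "payload": {"rows": [[[-0.2,0,0,0,0,0,0],[-0.2,0,0,0,0,0,0],[0,0,0,0,0,0,0]]]}}

```text
t: 15.4
eef_pos: [558.5, -42.5, 227.3]
tcp_rot: [-3.14, 0.0, 1.665]
ft_force: [0.6, 0.6, 0.1]
opening: 0.007
grip_force: 0.0
```

Run:
```python
from h import *
st()
locate(("wrist","scene","top"),("pin_knob","lever_end","lever_pivot","hole_punch","awl","wax"),tag="i")
a=cv2.imread("pics/wrist_i.png")[0:300,160:480];b=cv2.imread("pics/scene_i.png")[150:270,250:378]
cv2.imwrite("pics/m3.png",np.hstack([cv2.resize(a,(400,375)),cv2.resize(b,(400,375))]))
```

```text
t 15.4
joints [-1.940e-01  4.060e-01  1.727e+00 -1.000e-03  1.010e+00 -2.880e-01]
eef_pos [558.471 -42.518 227.271]
tcp_rot [-3.14   0.     1.665]
ft_force [0.595 0.581 0.09 ]
opening 0.007
wrist pin_knob [([562.6, -41.2, 96.9], 0.74)]
wrist lever_end [([550.1, 80.6, 83.4], 0.82)]
wrist lever_pivot [([555.3, 8.6, 76.7], 0.65)]
wrist hole_punch [([482.6, -131.4, 13.7], 0.98)]
wrist awl [([549.4, 80.5, 83.2], 0.54)]
wrist wax []
scene pin_knob [([560.6, -37.7, 97.1], 0.44)]
scene lever_end [([546.5, 81.7, 86.4], 0.65)]
scene lever_pivot [([554.6, 11.2, 74.1], 0.52)]
scene hole_punch []
scene awl [([541.7, 375.0, -1.7], 0.69)]
scene wax []
top pin_knob []
top lever_end [([552.6, 75.7, 85.5], 0.48)]
top lever_pivot []
top hole_punch [([485.8, -131.7, 10.0], 0.49)]
top awl [([495.7, -378.2, -2.4], 0.61)]
top wax [([497.6, -380.2, 0.0], 0.69)]
```

View pics/m3.png

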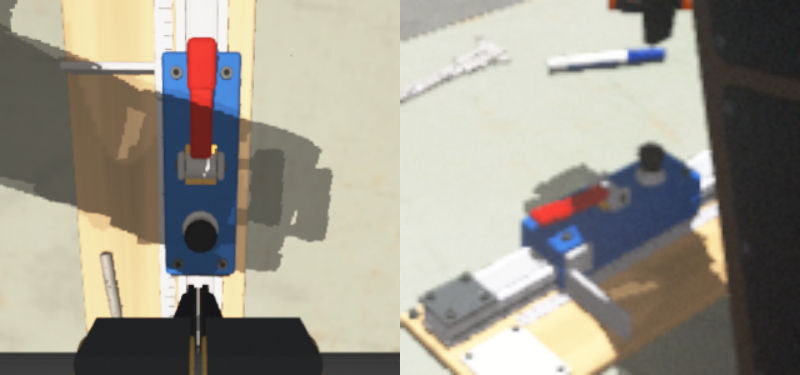

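The lever lies flat along the stop, with its end reading about 85 mm high, which is shut. The knob is down on its collar, the hole punch, awl and wax haven't moved, and the arm is clear. I'll hand in.

```bash
python3 -c "
from cell import env
print(env.job_done())"
```

```text
the job is handed in; nothing more can be done
None
```

I handed the job in at about 15.5 s of the 45 s: by the camera readings the drop pin is home and the red lever is shut and staying there, nothing around the jig has moved, and the highest force I read was 33 N (limit 45 N); the hand-in gave no verdict.

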